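# Bring the setting tray under the loupe and hold the loupe arm at its mark

## Robot

A 6-joint arm with a two-finger parallel gripper is mounted at the origin on the work surface. World frame = base frame: x ahead of the robot, y to its left, z up, the work surface at z = 0. Lengths are in m, angles in rad, forces in N, time in s.
With the tool pointing down it reaches from about 0.375 to 0.9 m from the base axis. Payload 3.1 kg.
Tool frame: the origin (TCP) lies on the centre line of the jaws, within the pads' length; the fingertips stand 22 mm ahead of it and the grasp point (between the pads) lies 3 mm ahead of it; z points along the fingers, y is the line along which they close (so a half turn about z gives the same grasp; the last joint's range is limited). The gripper opens to 85 mm and grips with 20 to 120 N. Pads are 22 mm wide; open, the fingers measure 114 mm over their backs; the gripper's body (76 mm by 85 mm) begins 54 mm behind the grasp point. The pads swing forward as they close: fully open they stand 13 mm farther back than shut.
Start: joints at [1.113, 0.527, 1.433, -0, 1.181, -0.178], TCP at [0.173, 0.601, 0.253] pointing down, gripper open.
Joint ranges: [-3.08, 3.08], [-0.75, 2.2], [0.22, 2.44], [-1.43, 4.57], [0, 2.65], [-2.85, 2.85]. Speed limits (rad/s): [2.79, 2.79, 3.14, 3.14, 3.14, 3.14].

## Interface

Orientations are given as a unit quaternion [x, y, z, w].
In Python, from station import sense, eyes, job gives the robot as it stands.
- The arm moves only by the tool pendant, called after "Emit:" in YAML: its name, and indented under it one key for each argument. Schema: {"type":"object","properties":{"segments":{"type":"array","items":{"type":"object","properties":{"pos":{"type":"array","items":{"type":"number"},"minItems":3,"maxItems":3},"turn":{"type":"number"},"jaw":{"type":"number"}},"additionalProperties":false,"required":["jaw"]},"minItems":1,"maxItems":20},"grip_force":{"type":"number"},"only":{"type":"string"},"quiet":{"type":"boolean"},"lines":{"type":"string"}},"required":["segments"],"additionalProperties":false}. segments is a list of rows, 1 to 20 of them, each an object with the fields pos (a list: dx, dy, dz in m), turn (a turn about the tool's z in rad), jaw (the opening from 0.0 (shut) to 1.0 (fully open)); a field left out counts as zero (the opening has to be given); each row is the pose to reach, as a shift and turn from the pose commanded when the call began, along the tool's axes at that moment; what a row does not reach only later rows make up. A row lasts 1/10 s, in which the tool goes at most 0.05 m and 0.15 rad, less where a joint would pass 70% of its speed; a pose out of reach is approached as far as the arm can. The fingers move at their own pace and stop on an object; grip_force is the grip in N (left out, the last holds). Time passes only in rows, so rows that do not move let the fingers close. The tool returns the time, the measured TCP pose, the force, the opening and the grip force at its end. only (a regular expression) keeps the lines of the reply that match it, lines (a string "A,B") keeps lines A to B, and quiet returns only ok. Input that does not fit is refused with a message, and nothing moves.
- sense(): the state, without advancing time (a new reading comes with each control period).
- eyes.snapshot(name): name is "scene" or "top"; returns a dict with "pixels" (420x560x3 uint8, red, green, blue), "range_z" (420x560 float32, m along the optical axis (not along the pixel's ray), 0 where there is no reading), "fov_y" (degrees; the focal length in pixels is half the picture's height over the tangent of half this angle, whatever the lens; pixels are square), "cx", "cy" (the principal point, pixels), "k1" (the pictures are not rectified: a ray, as slopes to the right and down, at radius r is drawn at 1 + k1 r^2 times it, then the intrinsics apply), "R" (3x3) and "t" (3): a world point X has camera coordinates R X + t. Camera axes: x right, y down, z forward; pixel columns grow to the right and rows downward; lengths in m; the calibration is good to about 2 mm. A picture is of the moment at which its call begins.
- job.sign_off(): hands the job in; it is judged then, once.
The state is a dict: "t": time; "q": joint angles; "qd": joint speeds; "tau": joint torques, N m; "tcp_pos": TCP position; "tool_rot": TCP orientation; "force": force on the tool from outside, world axes, zero at the start; "ft_torque": the same for the moment, N m; "finger_gap": opening from 0.0 (shut) to 1.0 (fully open); "gripper_force": force on a finger pad.
Only numpy, scipy, OpenCV 4.12 (cv2) and the standard library are available. Lean on these libraries where they do the work, as an engineer would, in place of code of your own. Each camera call takes 0.05 s, during which the arm holds its last target. There are 200 camera calls.

## Task

Get the setting stand ready for the stone setter: first push the wooden work tray along its guides, under the scale bridge, until it is fully home against its stop. Then squeeze the lock button in the side of the loupe head, draw the telescoping arm out until its pointer stands in the middle of the fork of the clip on the scale, and finish there still gripping the head with the button squeezed in, since the spring pulls the arm back if it is let go. Do not shift the clip or disturb the other things on the bench.

Things in the scene. Friction and masses are not known exactly. Their poses are not given: they have to be found in the camera images.
- stand: Setting stand, fixed, in a new place and yaw each time; nothing on it is over 140 mm high. Grey base plate 12 mm thick, x -100 to 135, y -220 to 180 mm. Origin on the bench surface, x away from the robot at yaw 0, y to its left. An aluminium tube (27 mm, centre 105 mm high, at x = 45, y -265 to -115 mm) stands on a post; the loupe arm slides out of it to +y. Tray guides are 30 mm high.
- tray (a joint): How far the wooden tray is drawn out towards the robot along the stand's -x, in m: 0 = fully home against its stop, starts at 0.045 to 0.075, most 0.085. About 2 N of friction, stays where left. Push it home along the stand's +x.
- tray_knob (a point): Grip point in the upright wooden knob on the robot-side end of the tray (140 x 100 x 14 mm, top 26 mm above the bench). Knob 24 mm (stand x) by 16 mm (y), 26 to 68 mm above the bench; the point is on its axis, 54 mm up. With the tray home it is at stand x = -45, y = 60 mm, 90 mm short of the loupe arm's axis. Axes parallel to the stand's.
- loupe_arm (a joint): Extension of the telescoping loupe arm along the stand's +y, in m: 0 = parked and locked (always so at the start), most 0.14. Unlocked, a spring pulls it back with 1.2 N (parked) to 2.8 N (full out).
- head_grip (a point): Centre of the loupe head, a black block on the arm's end, 36 mm (stand x) by 44 mm (y), 90 to 140 mm above the bench; the point is 118 mm up, level with the lock button. Parked at stand x = 45, y = -70 mm; moves with the arm. A round magnifier (58 mm across, top 95 mm up) is fixed 54 mm further along +y. Fingertips 95 mm up or more clear all below. Axes parallel to the stand's.
- lock_button (a joint): Lock button, a steel pad 20 mm (y) by 18 mm (z), 7 mm proud of the head's face on the stand's +x side. 0 = out, 0.006 m = fully in (1 mm proud); 3 N to start, 6 N fully in; frees the arm from 0.0035. Grip the head across the stand's x, one finger on the button, one on the plain face across from it: 43 mm wide, 37 when squeezed.
- pointer_tip (a point): Tip of the thin dark steel pointer (4 mm wide) that reaches from the head's foot towards the scale, 56 mm along the stand's +x from the head's centre, 83 mm above the bench, same stand y as the head's centre. Moves with the arm.
- clip_fork (a point): Fork of the dark steel clip on the scale: two upright prongs 4 mm thick, 10 mm apart along the stand's y, top 91 mm up; the point is mid-gap at the side facing the head, 83 mm up. Pointer and fork agree at equal stand y (the tip is 2 mm short of the gap). Scale: flat white bar 36 mm wide, top 76 mm up, stand x 93 to 129, ticks every 10 mm, bridging the tray's path. Axes as the stand's.
- mark_clip (a joint): Place of the clip along the scale, in m, equal to the arm extension at which the pointer stands in the middle of its fork; starts at 0.05 to 0.125. Stiff to move (12 N); leave it.
- stone_box: Bystander: open white plastic box 58 x 58 x 16 mm on the stand's base plate, robot side of the tube. Origin under its centre.
- tweezers: Bystander: steel tweezers 135 mm long, 10 mm high, lying on the bench between stand and robot. Origin under the middle.
- ring_clamp: Bystander: wooden ring clamp 115 x 30 x 22 mm with a brass band, lying beyond the +y end of the stand. Origin under its centre.
- hammer: Bystander: hammer 240 mm long on the bench beyond the -y end of the stand. Origin under it.
- jar: Bystander: amber glass jar, 64 mm in diameter, 75 mm high, beside the stand's +y end, robot side (jar and block swap places). Origin under its centre.
- doming_block: Bystander: steel doming block, 50 mm cube, beside the stand's +y end, robot side (jar and block swap places). Origin under its centre.

How it is judged:
On the way, in this order (a step that is already met when the one before it is completed fails the run):
1. the tray is fully home (within 4 mm) while the loupe arm is still parked (value of joint tray below 0.004 m and value of joint loupe_arm below 0.01 m), for 0.2 s.
2. the head is gripped with its button squeezed in and the pointer stands in the clip's fork (value of joint tray below 0.004 m and y of pointer_tip in the frame of clip_fork between -0.004 and 0.004 m and contact force between the fingers and loupe_arm above 2 N and value of joint lock_button above 0.004 m), for 0.2 s.
At the end, for the whole second after the job is handed in: The tray is within 4 mm of fully home, the pointer is within 4 mm of the middle of the clip's fork and at rest, and the fingers still grip the loupe head (over 2 N) with the button at least 4 mm in (all of step 2 and velocity of joint loupe_arm between -0.01 and 0.01 m/s); the arm keeps its last pose, push and grip.
It fails at once if the clip is shifted more than 3 mm on the scale (distance of clip_fork from where it was at the start of the episode above 0.003 m).
It fails at once if a bystander is moved more than 20 mm (distance of any of stone_box, tweezers, ring_clamp, hammer, jar, doming_block from where it was at the start of the episode above 0.02 m).
It also fails if it takes over 48 s, if anything falls off the work surface, if the arm or the gripper's body presses on something with over 40 N, if the wrist force passes 120 N, or if a joint passes its speed limit or range.

## Working session

There is one attempt and no reset: what is moved stays moved. The work goes in short steps, Python scripts to look and compute and a tool call to move; the robot and the scene stay as the last step left them, time stands still between calls to the robot, and variables do not carry over. Pictures are saved under pics/ and viewed, at most 10 in all, crops included, and the job is handed in when it is done.

```bash
ls; mkdir -p pics; cat > h.py <<'E'
import numpy as np, cv2
from station import sense, eyes, job
def cloud(s):
    h,w=s["range_z"].shape; f=h/2/np.tan(np.radians(s["fov_y"])/2)
    v,u=np.mgrid[:h,:w].astype(float)
    K=np.array([[f,0,s["cx"]],[0,f,s["cy"]],[0,0,1]])
    p=cv2.undistortPoints(np.stack([u.ravel(),v.ravel()],1)[:,None],K,np.array([s["k1"],0,0,0.]))[:,0]
    rays=np.c_[p,np.ones(len(p))].reshape(h,w,3)
    R=np.array(s["R"]);t=np.array(s["t"])
    X=(rays*s["range_z"][...,None]-t)@R
    return X,rays@R,-R.T@t
def onplane(s,u,v,z):
    X,d,c=cloud(s); d=d[int(v),int(u)]; return c+d*(z-c[2])/d[2]
E
python3 - <<'E'
from h import *
a={}
for n in("scene","top"):
    s=eyes.snapshot(n); cv2.imwrite(f"pics/{n}0.png",s["pixels"][...,::-1]); np.save(n+"0.npy",s,allow_pickle=True)
    X,d,c=cloud(s); print(n,c,s["fov_y"],s["k1"],(s["range_z"]>0).mean(),X[200,280])
print(sense())
E
```

```text
pics
scene [ 1.28483147 -0.5512031   0.78374611] 51.27421369276733 -0.13671724609547756 0.9821471088435374 [ 3.48191982e-01  1.03298659e-01 -1.27646651e-04]
top [ 0.44513    -0.04235215  1.11164197] 50.6992916948534 -0.07434575086300699 0.9959013605442177 [ 0.5910276  -0.04447698  0.01127784]
{'t': 0.1, 'q': array([ 1.11251091e+00,  5.28366414e-01,  1.43374063e+00,  7.07674323e-06,
        1.18137742e+00, -1.78520561e-01]), 'qd': array([ 0.0021743 ,  0.00050182, -0.00415599, -0.00044791,  0.00162314,
        0.00109521]), 'tau': array([ 4.81214938e-04, -4.43303454e+01, -1.78585804e+01, -2.00569734e-04,
        3.91561742e-03,  3.74373684e-06]), 'tcp_pos': array([0.17230426, 0.60018021, 0.25244626]), 'tool_rot': array([ 1.39427962e-01,  9.90231765e-01, -8.97338521e-04, -2.99224238e-04]), 'force': array([-0.23684271,  0.54511684, -0.05475121]), 'ft_torque': array([ 0.0046935 , -0.04236396,  0.02485158]), 'gripper_force': 0.0, 'finger_gap': 1.0006476828005801}
```

View pics/scene0.png

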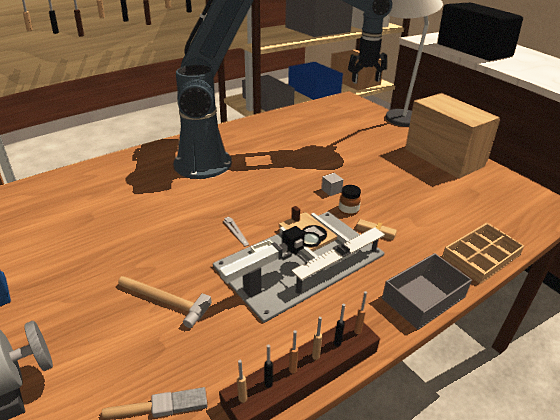

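View pics/top0.png

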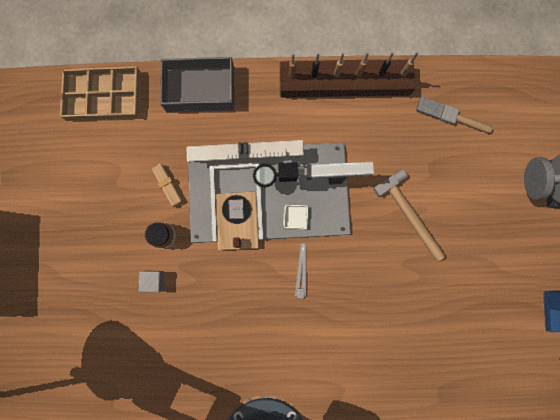

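The scene view shows the stand with its head at about (293,239), the knob at (296,213) and the scale from (300,270) to (380,235). In the top view (up = +x, left = +y) the scale runs from (188,153) to (302,148). The clip is at about (243,149), the head at (288,171), the tube from (310,170) to (372,168), and the knob at (236,242).

```bash
python3 - <<'E'
from h import *
s=np.load("top0.npy",allow_pickle=True).item()
X,d,c=cloud(s); P=s["pixels"].astype(int); Z=X[...,2]; g=P.mean(-1)
v,u=np.mgrid[:420,:560]
def box(a,b,cc,e): return (u>=a)&(u<b)&(v>=cc)&(v<e)
def rep(n,m,h):
    # cast rays onto plane z=h
    Q=(c+d*((h-c[2])/d[...,2])[...,None])[m][:,:2]
    r=cv2.minAreaRect(Q.astype(np.float32)); 
    print(n,m.sum(),"mean",Q.mean(0).round(4),"rect c",np.round(r[0],4),np.round(r[1],4),round(r[2],2),"Zmed",np.median(Z[m]).round(4)); return Q
sc=box(180,310,135,165)&(g>140)&(Z>.05); rep("scale",sc,.076)
tu=box(300,380,155,182)&(Z>.09); rep("tube",tu,.1185)
pl=box(180,360,138,250)&(Z>.006)&(Z<.17); rep("plate+",pl,.012)
hd=box(272,304,155,190)&(Z>.125)&(g<70); rep("head",hd,.14)
kn=box(225,248,225,252)&(Z>.045); rep("knob",kn,.068)
cl=box(225,262,138,162)&(g<90); rep("clip",cl,.091)
cl=box(225,262,138,162)&(Z>.083); rep("clipZ",cl,.091)
r=np.round
print((g[140:162,232:256]).astype(int))
print(r(Z[230:252,226:248]*1000).astype(int))
I=cv2.resize(s["pixels"][130:260,180:360,::-1],None,fx=4.4,fy=4.4,interpolation=cv2.INTER_CUBIC); cv2.imwrite("pics/crop0.png",I)
E
```

```text
scale 1540 mean [0.7044 0.0386] rect c [0.6974 0.0393] [0.0509 0.2793] 1.94 Zmed 0.0748
tube 1020 mean [ 0.6444 -0.1726] rect c [ 0.6453 -0.1759] [0.0422 0.1707] 0.52 Zmed 0.115
plate+ 15557 mean [ 0.6138 -0.0123] rect c [ 0.6074 -0.019 ] [0.2734 0.4531] 0.05 Zmed 0.0135
head 317 mean [ 0.6402 -0.0637] rect c [ 0.6402 -0.0637] [0.0366 0.0435] 3.09 Zmed 0.1385
knob 82 mean [0.4864 0.0597] rect c [0.4985 0.0597] [0.0166 0.0496] 89.52 Zmed 0.0656
clip 276 mean [0.6901 0.0386] rect c [0.6973 0.0406] [0.0848 0.0458] 88.79 Zmed 0.0757
clipZ 46 mean [0.7081 0.0424] rect c [0.6951 0.0502] [0.027  0.0641] 57.69 Zmed 0.0901
[[106 106 110 112 107 110 112 106 113 110 110 114 110 110 114 119 115 117
  114 118 113 118 112 117]
 [113 113 113 112 113 117 113 105 110 122 120 113 109 102 110 110 118 118
  112 118 115 115 120 116]
 [113 110 113 112 113 117 101  82  88 101  98  92  90  85  81  97 117 125
  124 124 127 134 140 140]
 [117 116 112 129 141 129  85  69  62  60  60  59  79  69  53  73 131 179
  174 179 175 180 184 184]
 [175 175 173 176 181 167  98  72  61  40  31  48  74  79  56  53 104 146

[... 2563 characters left out ...]
29 22 26]
 [23 26 25 26 23 20 23 66 68 64 67 67 64 70 52 26 26 31 25 25 24 25]
 [25 27 26 30 25 25 25 65 68 68 69 67 64 68 51 26 21 25 22 29 23 23]
 [25 24 28 24 25 20 25 65 67 66 64 65 69 65 54 25 29 24 28 21 24 27]
 [27 28 24 27 27 23 26 64 68 69 63 69 64 64 52 25 23 22 22 22 23 25]
 [24 25 25 25 22 20 20 25 67 65 63 63 66 68 51 24 25 24 24 24 23 27]
 [29 22 27 23 25 20 24 28 26 59 58 50 45 41 31 25 20 23 24 26 21 27]
 [21 27 22 23 25 24 26 23 24 28 22 25 25 27 25 24 26 27 27 20 20 22]
 [22 24 24 22 13 -2  0  0 -2  2  0 -5  1 -3 -3 -5 -3 -1 -5 -3  0 -3]
 [-3  0  1  0 -1  0  1 -2  3  0 -2 -3 -3  0 -5 -1 -3 -5 -2  0 -4  0]
 [-1 -2 -4 -2  0  0  0  2  0 -5  2 -2  0 -3 -3 -3  1  3 -1 -1 -1 -3]]
```

View pics/crop0.png

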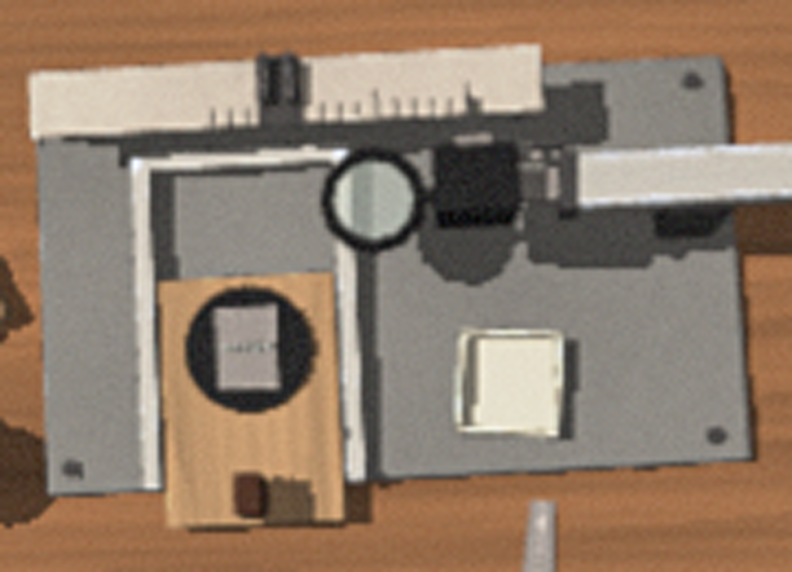

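Crop (4.4x from 180,130): the stand is yawed about +2.5° (the scale's left end sits lower). The clip is at crop (280,85), the knob at (250,493), and the head at (475,185) with the pointer just above it. Next I fix the yaw, the frame and the clip prongs.

```bash
python3 - <<'E'
from h import *
s=np.load("top0.npy",allow_pickle=True).item()
X,d,c=cloud(s); P=s["pixels"].astype(int); Z=X[...,2]; g=P.mean(-1)
pt=lambda u,v,h:(lambda dd:c+dd*(h-c[2])/dd[2])((1-u%1)*d[int(v),int(u)]+(u%1)*d[int(v),min(int(u)+1,559)])
# scale edges per column
E1=[];E2=[]
for col in list(range(195,230))+list(range(258,298)):
    w=g[135:168,col]; r=np.where(w>125)[0]
    zz=Z[135:168,col]; r=np.where(zz>.05)[0]
    E1.append(pt(col,135+r.min(),.076)); E2.append(pt(col,135+r.max(),.076) )
for E in(E1,E2):
    E=np.array(E); p=np.polyfit(E[:,1],E[:,0],1)
    k=abs(E[:,0]-np.polyval(p,E[:,1]))<.004; p=np.polyfit(E[k,1],E[k,0],1); print("scale x=a+by",p,k.mean(),"yaw",np.degrees(-np.arctan(p[0])))
# tray/plate near edge
E=[]
for col in list(range(265,293))+list(range(310,345)):
    r=[v for v in range(220,250) if abs(Z[v-2:v+1,col].mean()-.012)<.005]; E.append(pt(col,max(r),.012))
E=np.array(E);p=np.polyfit(E[:,1],E[:,0],1);print("plate near",p,np.degrees(-np.arctan(p[0])))
v,u=np.mgrid[:420,:560]
Q=lambda m,h:(c+d*((h-c[2])/d[...,2])[...,None])[m][:,:2]
m=(u>225)&(u<248)&(v>225)&(v<252)&(Z>.058);kn=cv2.minAreaRect(Q(m,.068).astype(np.float32));print("knob",kn,Q(m,.068).mean(0))
m=(u>272)&(u<304)&(v>155)&(v<190)&(Z>.13);hq=Q(m,.14);print("head",hq.mean(0),cv2.minAreaRect(hq.astype(np.float32)))
print("clip Z by col",dict(zip(range(234,254),(1000*np.median(Z[145:152,234:254],0)).astype(int))))
print("clip Zf by col",dict(zip(range(234,254),(1000*np.median(Z[154:157,234:254],0)).astype(int))))
for col in (238,239,240,241,242,243,244,245,246,247): print(col,pt(col,148,.091)[:2].round(4),pt(col,148,.076)[:2].round(4))
E
```

```text
scale x=a+by [-0.03500508  0.72305213] 0.96 yaw 2.004824505884472
scale x=a+by [0.11850759 0.66937353] 0.6 yaw -6.758463765028098
plate near [-0.03347588  0.49587675] 1.9173107241405296
knob ((0.49856486916542053, 0.060911230742931366), (0.01419670321047306, 0.049559421837329865), 89.53216552734375) [0.48688107 0.06080118]
head [ 0.64117349 -0.06346178] ((0.641299307346344, -0.060582611709833145), (0.036997195333242416, 0.049370866268873215), 5.381464004516602)
clip Z by col {234: np.int64(75), 235: np.int64(74), 236: np.int64(72), 237: np.int64(73), 238: np.int64(77), 239: np.int64(89), 240: np.int64(90), 241: np.int64(77), 242: np.int64(77), 243: np.int64(78), 244: np.int64(78), 245: np.int64(90), 246: np.int64(91), 247: np.int64(78), 248: np.int64(77), 249: np.int64(75), 250: np.int64(76), 251: np.int64(74), 252: np.int64(74), 253: np.int64(75)}
clip Zf by col {234: np.int64(74), 235: np.int64(74), 236: np.int64(74), 237: np.int64(74), 238: np.int64(73), 239: np.int64(77), 240: np.int64(77), 241: np.int64(76), 242: np.int64(75), 243: np.int64(77), 244: np.int64(77), 245: np.int64(76), 246: np.int64(79), 247: np.int64(78), 248: np.int64(78), 249: np.int64(73), 250: np.int64(75), 251: np.int64(74), 252: np.int64(74), 253: np.int64(76)}
238 [0.706  0.0526] [0.7098 0.054 ]
239 [0.7059 0.0502] [0.7098 0.0516]
240 [0.7059 0.0478] [0.7097 0.0492]
241 [0.7058 0.0455] [0.7097 0.0468]
242 [0.7058 0.0431] [0.7096 0.0444]
243 [0.7057 0.0408] [0.7096 0.042 ]
244 [0.7057 0.0384] [0.7095 0.0396]
245 [0.7056 0.036 ] [0.7095 0.0372]
246 [0.7056 0.0337] [0.7094 0.0348]
247 [0.7055 0.0313] [0.7093 0.0324]
```

```bash
cat >> h.py <<'E'
from scipy.spatial.transform import Rotation as Ro
YAW=np.radians(2.0); ex=np.array([np.cos(YAW),np.sin(YAW),0]); ey=np.array([-np.sin(YAW),np.cos(YAW),0])
O=np.array([.593,.0047,0])
def S(x,y,z): return O+x*ex+y*ey+np.array([0,0,z])
def to(p):
    s=sense(); M=Ro.from_quat(s["tool_rot"]).as_matrix(); yt=M[:,1]
    a=np.arctan2(yt[1],yt[0])-YAW
    print("shift",(M.T@(p-s["tcp_pos"])).round(4),"turn",round(a,4),"stand tcp",[((s["tcp_pos"]-O)@ex).round(4),((s["tcp_pos"]-O)@ey).round(4),s["tcp_pos"][2].round(4)])
E
python3 -c "
from h import *
to(S(-.16,.06,.2))"
```

```text
shift [-0.3981 -0.4485  0.0531] turn 1.2561 stand tcp [np.float64(-0.3997), np.float64(0.6098), np.float64(0.2524)]
```

Emit:
pendant:
  segments:
    - {"pos": [-0.398, -0.4485, 0.053], "turn": 1.256, "jaw": 0}
    - {"pos": [-0.398, -0.4485, 0.053], "turn": 1.256, "jaw": 0}
    - {"pos": [-0.398, -0.4485, 0.053], "turn": 1.256, "jaw": 0}
    - {"pos": [-0.398, -0.4485, 0.053], "turn": 1.256, "jaw": 0}
    - {"pos": [-0.398, -0.4485, 0.053], "turn": 1.256, "jaw": 0}
    - {"pos": [-0.398, -0.4485, 0.053], "turn": 1.256, "jaw": 0}
    - {"pos": [-0.398, -0.4485, 0.053], "turn": 1.256, "jaw": 0}
    - {"pos": [-0.398, -0.4485, 0.053], "turn": 1.256, "jaw": 0}
    - {"pos": [-0.398, -0.4485, 0.053], "turn": 1.256, "jaw": 0}
    - {"pos": [-0.398, -0.4485, 0.053], "turn": 1.256, "jaw": 0}
    - {"pos": [-0.398, -0.4485, 0.053], "turn": 1.256, "jaw": 0}
    - {"pos": [-0.398, -0.4485, 0.053], "turn": 1.256, "jaw": 0}
    - {"pos": [-0.398, -0.4485, 0.053], "turn": 1.256, "jaw": 0}
    - {"pos": [-0.398, -0.4485, 0.053], "turn": 1.256, "jaw": 0}
    - {"pos": [-0.398, -0.4485, 0.053], "turn": 1.256, "jaw": 0}
    - {"pos": [-0.398, -0.4485, 0.053], "turn": 1.256, "jaw": 0}
  grip_force: 60

```text
t: 1.7
tcp_pos: [0.4301, 0.0611, 0.2003]
tool_rot: [0.694, 0.72, -0.0, -0.001]
force: [0.1, -0.4, 0.2]
finger_gap: 0.0
gripper_force: 0.0
```

```bash
python3 -c "
from h import *
to(S(-.16,.06,.063))"
```

```text
shift [-0.0022  0.001   0.1373] turn 0.0025 stand tcp [np.float64(-0.1609), np.float64(0.0621), np.float64(0.2003)]
```

Emit:
pendant:
  segments:
    - {"pos": [-0.002, 0.001, 0.05], "jaw": 0}
    - {"pos": [-0.002, 0.001, 0.1], "jaw": 0}
    - {"pos": [-0.002, 0.001, 0.125], "jaw": 0}
    - {"pos": [-0.002, 0.001, 0.137], "jaw": 0}
    - {"pos": [-0.002, 0.001, 0.137], "jaw": 0}
    - {"pos": [-0.002, 0.015, 0.137], "jaw": 0}
    - {"pos": [-0.002, 0.025, 0.137], "jaw": 0}
    - {"pos": [-0.002, 0.035, 0.137], "jaw": 0}
    - {"pos": [-0.002, 0.045, 0.137], "jaw": 0}
    - {"pos": [-0.002, 0.055, 0.137], "jaw": 0}
    - {"pos": [-0.002, 0.065, 0.137], "jaw": 0}
    - {"pos": [-0.002, 0.075, 0.137], "jaw": 0}

```text
t: 2.9
tcp_pos: [0.5068, 0.0605, 0.0634]
tool_rot: [0.695, 0.719, -0.0, -0.0]
force: [-1.6, 0.7, 1.7]
finger_gap: -0.005
gripper_force: 1.2
```

```bash
python3 - <<'E'
from h import *
to(S(-.072,.06,.063)); s=eyes.snapshot("scene"); cv2.imwrite("pics/s1.png",cv2.resize(s["pixels"][170:330,200:400,::-1],None,fx=3.6,fy=3.6))
E
```

```text
shift [0.0013 0.0122 0.0004] turn 0.0001 stand tcp [np.float64(-0.0842), np.float64(0.0587), np.float64(0.0634)]
```

View pics/s1.png

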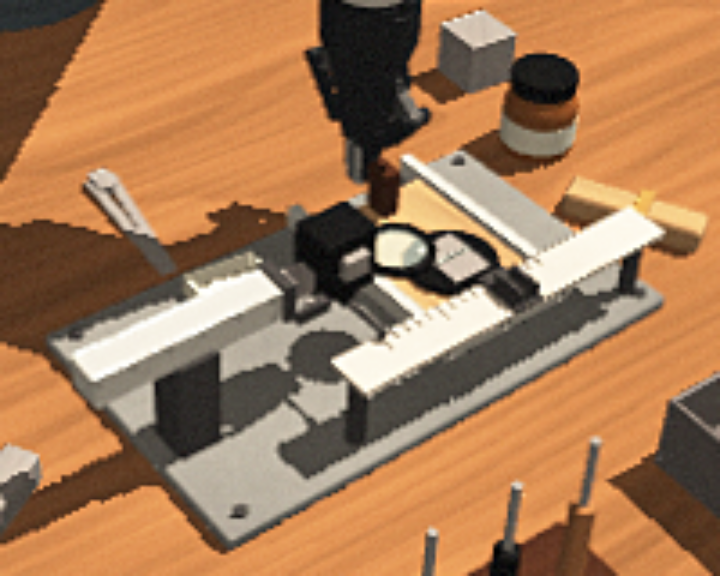

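The shut fingers are at crop (358,160), pushing the knob at (383,187). The tray is moving in and the force is about 2 N, so I continue gently to the stop.

Emit:
pendant:
  segments:
    - {"pos": [0, 0.004, 0], "jaw": 0}
    - {"pos": [0, 0.008, 0], "jaw": 0}
    - {"pos": [0, 0.01, 0], "jaw": 0}
    - {"pos": [0, 0.01, 0], "jaw": 0}

```text
t: 3.35
tcp_pos: [0.5167, 0.0605, 0.0633]
tool_rot: [0.695, 0.719, 0.0, 0.0]
force: [-0.7, -1.2, 0.1]
finger_gap: 0.001
gripper_force: 0.3
```

Emit:
pendant:
  segments:
    - {"pos": [0, 0.002, 0], "jaw": 0}
    - {"pos": [0, 0.004, 0], "jaw": 0}
    - {"pos": [0, 0.004, 0], "jaw": 0}

```text
t: 3.65
tcp_pos: [0.5203, 0.0607, 0.0632]
tool_rot: [0.695, 0.719, -0.0, 0.0]
force: [-1.9, -0.7, 1.2]
finger_gap: -0.001
gripper_force: 0.9
```

Emit:
pendant:
  segments:
    - {"pos": [0, 0.002, 0], "jaw": 0}
    - {"pos": [0, 0.004, 0], "jaw": 0}
    - {"pos": [0, 0.004, 0], "jaw": 0}

```text
t: 3.95
tcp_pos: [0.5205, 0.0608, 0.0632]
tool_rot: [0.694, 0.72, -0.003, -0.003]
force: [-7.8, -4.4, 6.7]
finger_gap: -0.002
gripper_force: 4.2
```

Emit:
pendant:
  segments:
    - {"pos": [0, 0.003, 0], "jaw": 0}
    - {"pos": [0, 0.004, 0], "jaw": 0}
    - {"pos": [0, 0.004, 0], "jaw": 0}

```text
t: 4.25
tcp_pos: [0.5206, 0.0609, 0.0631]
tool_rot: [0.694, 0.72, -0.006, -0.006]
force: [-13.9, -5.7, 11.7]
finger_gap: -0.0
gripper_force: 7.4
```

```bash
python3 -c "
from h import *
to(S(-.14,.06,.063)); to(S(.045,-.07,.118))
s=eyes.snapshot('top');X,d,c=cloud(s);np.save('top1.npy',s,allow_pickle=True)
"
```

```text
shift [ 0.0014 -0.0696  0.0013] turn 0.0014 stand tcp [np.float64(-0.0704), np.float64(0.0587), np.float64(0.0631)]
shift [-0.1289  0.1143 -0.0569] turn 0.0014 stand tcp [np.float64(-0.0704), np.float64(0.0587), np.float64(0.0631)]
```

Emit:
pendant:
  segments:
    - {"pos": [0, -0.02, 0], "jaw": 0}
    - {"pos": [0, -0.04, 0], "jaw": 0}
    - {"pos": [0, -0.05, -0.05], "jaw": 0}
    - {"pos": [0, -0.05, -0.1], "jaw": 0.8}
    - {"pos": [0, -0.05, -0.14], "jaw": 0.8}
    - {"pos": [0, -0.05, -0.14], "jaw": 0.8}

```text
t: 4.9
tcp_pos: [0.483, 0.0593, 0.2088]
tool_rot: [0.695, 0.719, 0.005, 0.006]
force: [1.1, -0.1, -0.2]
finger_gap: 0.507
gripper_force: 0.0
```

```bash
python3 -c "
from h import *
to(S(.046,-.07,.2))
s=eyes.snapshot('top');X,d,c=cloud(s);P=s['pixels'];v,u=np.mgrid[:420,:560];Z=X[...,2]
m=(u>272)&(u<304)&(v>155)&(v<190)&(Z>.13)&(Z<.15)&(P.mean(-1)<70);Q=(c+d*((.14-c[2])/d[...,2])[...,None])[m][:,:2];print('head',m.sum(),Q.mean(0))
s=eyes.snapshot('scene');cv2.imwrite('pics/s2.png',cv2.resize(s['pixels'][170:330,200:400,::-1],None,fx=3.6,fy=3.6))"
```

```text
shift [-0.1284  0.1539  0.0113] turn 0.0003 stand tcp [np.float64(-0.108), np.float64(0.0584), np.float64(0.2088)]
head 303 [ 0.64054596 -0.0634404 ]
```

View pics/s2.png

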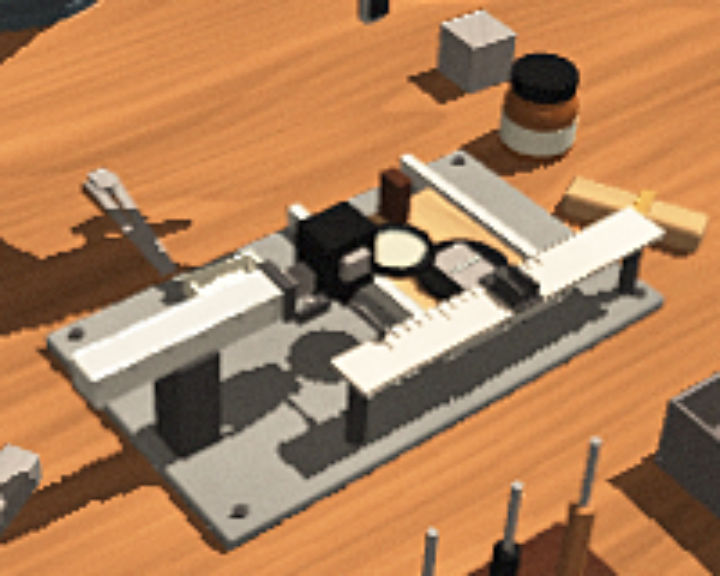

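The tray has moved in, with the knob at crop (395,192) and nothing else disturbed. Next I move over the head with the fingers open.

Emit:
pendant:
  segments:
    - {"pos": [-0.032, 0.038, 0], "jaw": 0.8}
    - {"pos": [-0.064, 0.077, 0.005], "jaw": 0.8}
    - {"pos": [-0.096, 0.115, 0.01], "jaw": 0.8}
    - {"pos": [-0.128, 0.154, 0.01], "jaw": 0.8}
    - {"pos": [-0.128, 0.154, 0.01], "jaw": 0.8}
    - {"pos": [-0.128, 0.154, 0.01], "jaw": 0.8}
    - {"pos": [-0.128, 0.154, 0.01], "jaw": 0.8}
  grip_force: 25

```text
t: 5.7
tcp_pos: [0.6348, -0.0621, 0.1914]
tool_rot: [0.695, 0.719, -0.001, -0.002]
force: [-0.2, 0.0, -0.5]
finger_gap: 0.801
gripper_force: 0.0
```

```bash
python3 -c "
from h import *
to(S(.046,-.07,.121))
for n,b,rg in(('top',0,0),):
  s=eyes.snapshot(n);X,d,c=cloud(s);v,u=np.mgrid[:420,:560];Z=X[...,2]
  m=(u>224)&(u<250)&(v>200)&(v<240)&(Z>.055)&(Z<.075);Q=(c+d*((.068-c[2])/d[...,2])[...,None])[m][:,:2];print('knob',m.sum(),np.median(Q,0),S(-.045,.06,0))
"
```

```text
shift [-0.0019  0.0069  0.0703] turn 0.0003 stand tcp [np.float64(0.0394), np.float64(-0.0683), np.float64(0.1914)]
knob 0 [nan nan] [0.54593344 0.06309297 0.        ]
  return _methods._mean(a, axis=axis, dtype=dtype,
  ret = um.true_divide(
```

Emit:
pendant:
  segments:
    - {"pos": [-0.002, 0.007, 0.03], "jaw": 0.8}
    - {"pos": [-0.002, 0.007, 0.05], "jaw": 0.8}
    - {"pos": [-0.002, 0.007, 0.062], "jaw": 0.8}
    - {"pos": [-0.002, 0.007, 0.07], "jaw": 0.8}
    - {"pos": [-0.002, 0.007, 0.07], "jaw": 0.8}

```text
t: 6.25
tcp_pos: [0.6428, -0.0642, 0.1226]
tool_rot: [0.694, 0.72, -0.0, -0.001]
force: [-0.6, -0.3, -0.3]
finger_gap: 0.798
gripper_force: 0.0
```

```bash
python3 -c "
from h import *
to(S(.046,-.07,.121))
s=eyes.snapshot('scene');X,d,c=cloud(s);e=S(-.045,.06,.068)
m=(np.hypot(X[...,0]-e[0],X[...,1]-e[1])<.03)&(X[...,2]>.064)&(X[...,2]<.075);Q=X[m];print('knob',m.sum(),Q.mean(0),e)
cv2.imwrite('pics/s3.png',cv2.resize(s['pixels'][170:330,200:400,::-1],None,fx=3.6,fy=3.6))"
```

```text
shift [ 0.0006 -0.0013  0.0016] turn 0.0008 stand tcp [np.float64(0.0473), np.float64(-0.0706), np.float64(0.1226)]
knob 3 [0.54706726 0.0689747  0.06728038] [0.54593344 0.06309297 0.068     ]
```

View pics/s3.png

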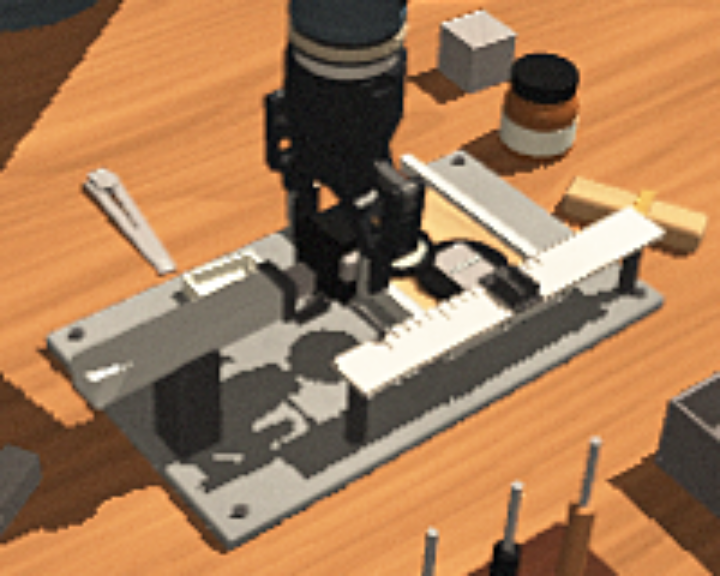

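The fingers straddle the head, with the button finger at crop (395,215) and the steel button at (350,262). Closing now.

Emit:
pendant:
  segments:
    - {"pos": [0, -0.001, 0.001], "jaw": 0.6}
    - {"pos": [0, -0.001, 0.001], "jaw": 0.4}
    - {"pos": [0, -0.001, 0.001], "jaw": 0.2}
    - {"pos": [0, -0.001, 0.001], "jaw": 0.2}
    - {"pos": [0, -0.001, 0.001], "jaw": 0.2}
    - {"pos": [0, -0.001, 0.001], "jaw": 0.2}
  grip_force: 30

```text
t: 6.9
tcp_pos: [0.6408, -0.0651, 0.124]
tool_rot: [0.694, 0.72, -0.001, -0.001]
force: [-8.1, -1.1, 8.1]
finger_gap: 0.418
gripper_force: 31.8
```

```bash
python3 -c "
from h import *
to(S(.046,-.07,.121))"
```

```text
shift [0.0014 0.0007 0.003 ] turn 0.0006 stand tcp [np.float64(0.0453), np.float64(-0.0714), np.float64(0.124)]
```

Opening is about 36 mm, so the button is in. Drawing the arm out to just short of the clip (measured extension about 0.103).

Emit:
pendant:
  segments:
    - {"pos": [0.005, -0.001, 0], "jaw": 0.2}
    - {"pos": [0.015, -0.001, 0], "jaw": 0.2}
    - {"pos": [0.025, -0.001, 0], "jaw": 0.2}
    - {"pos": [0.035, -0.001, 0], "jaw": 0.2}
    - {"pos": [0.045, -0.001, 0], "jaw": 0.2}
    - {"pos": [0.055, -0.001, 0], "jaw": 0.2}
    - {"pos": [0.065, -0.001, 0], "jaw": 0.2}
    - {"pos": [0.075, -0.001, 0], "jaw": 0.2}
    - {"pos": [0.085, -0.001, 0], "jaw": 0.2}
    - {"pos": [0.092, -0.001, 0], "jaw": 0.2}
    - {"pos": [0.095, -0.001, 0], "jaw": 0.2}
    - {"pos": [0.095, -0.001, 0], "jaw": 0.2}

```text
t: 8.1
tcp_pos: [0.6374, 0.0297, 0.124]
tool_rot: [0.694, 0.72, -0.001, -0.0]
force: [-6.0, -1.7, 6.2]
finger_gap: 0.421
gripper_force: 31.9
```

```bash
python3 - <<'E'
from h import *
to(S(.046,-.07+.103,.121))
for n,(a,b,c,d),k in(("scene",(215,315,290,400),6),("top",(130,200,200,310),6)):
    s=eyes.snapshot(n); np.save(n+"2.npy",s,allow_pickle=True)
    cv2.imwrite(f"pics/{n}2.png",cv2.resize(s["pixels"][a:b,c:d,::-1],None,fx=k,fy=k,interpolation=cv2.INTER_CUBIC))
E
```

```text
shift [0.0095 0.0008 0.003 ] turn 0.0009 stand tcp [np.float64(0.0452), np.float64(0.0235), np.float64(0.124)]
```

View pics/scene2.png

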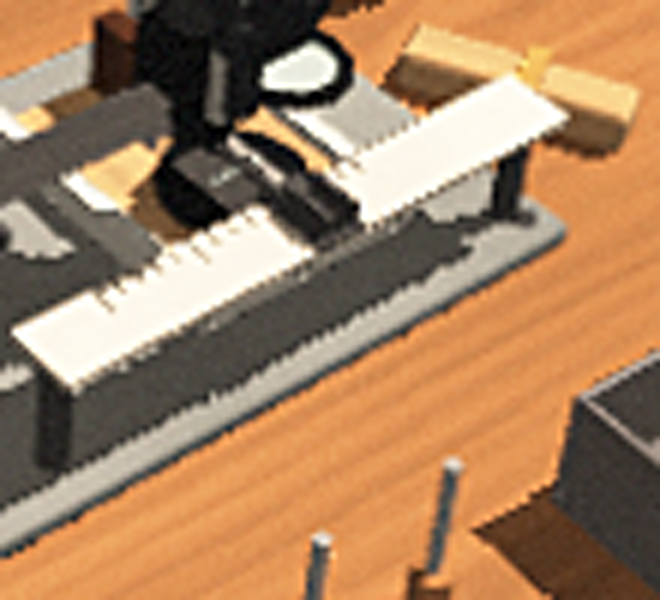

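View pics/top2.png

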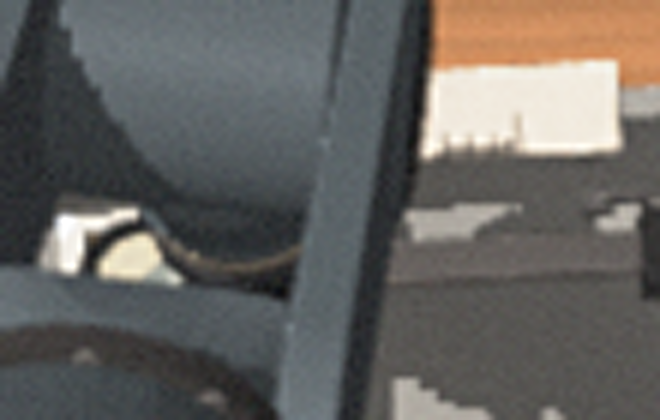

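The scene crop shows the clip at about (310,200). The knob at (115,50) is now visible, and the top view is blocked by the arm. I cross-check the clip offset and pointer in the scene camera's depth.

```bash
python3 - <<'E'
from h import *
def st(s):
    X,d,c=cloud(s); D=X-O; return np.stack([D@ex,D@ey,X[...,2]],-1),d,c
def onp(d,c,m,h):
    Q=c+d[m]*((h-c[2])/d[m][:,2])[:,None]-O; return np.c_[Q@ex,Q@ey]
for n in("scene0","scene2"):
    s=np.load(n+".npy",allow_pickle=True).item(); A,d,c=st(s); x,y,z=A[...,0],A[...,1],A[...,2]; g=s["pixels"].mean(-1)
    m=(abs(x-.111)<.03)&(y>-.02)&(y<.07)&(z>.085)&(z<.097); Q=onp(d,c,m,.091)
    print(n,"clip high px",m.sum(),"y hist",np.histogram(Q[:,1],np.arange(.015,.065,.002)),)
    if n=="scene0":
        m=(abs(x-.045)<.03)&(abs(y+.07)<.035)&(z>.136)&(z<.146); print("head",m.sum(),onp(d,c,m,.14).mean(0),onp(d,c,m,.14).min(0),onp(d,c,m,.14).max(0))
    yc={"scene0":-.07,"scene2":.025}[n]
    m=(x>.066)&(x<.103)&(abs(y-yc)<.02)&(z>.078)&(z<.09); Q=onp(d,c,m,.083); print("pointer",m.sum(),np.median(Q,0),np.c_[Q,z[m]][:25].round(3).tolist())
    e=-.045; m=(x>-.14)&(x<.0)&(abs(y-.06)<.03)&(z>.058)&(z<.074); Q=onp(d,c,m,.068); print("knob",m.sum(),Q.mean(0),A[m].mean(0))
E
```

```text
scene0 clip high px 52 y hist (array([0, 2, 4, 6, 6, 6, 5, 0, 0, 1, 5, 7, 6, 4, 0, 0, 0, 0, 0, 0, 0, 0,
       0, 0]), array([0.015, 0.017, 0.019, 0.021, 0.023, 0.025, 0.027, 0.029, 0.031,
       0.033, 0.035, 0.037, 0.039, 0.041, 0.043, 0.045, 0.047, 0.049,
       0.051, 0.053, 0.055, 0.057, 0.059, 0.061, 0.063]))
head 177 [ 0.04765299 -0.07100314] [ 0.02902235 -0.09397676] [ 0.06723463 -0.04904832]
pointer 31 [ 0.08685594 -0.06945521] [[0.066, -0.067, 0.084], [0.067, -0.071, 0.083], [0.069, -0.069, 0.082], [0.07, -0.067, 0.086], [0.072, -0.071, 0.081], [0.073, -0.069, 0.083], [0.074, -0.067, 0.086], [0.076, -0.071, 0.082], [0.077, -0.069, 0.081], [0.079, -0.068, 0.084], [0.08, -0.072, 0.081], [0.081, -0.07, 0.082], [0.083, -0.068, 0.084], [0.084, -0.072, 0.081], [0.085, -0.07, 0.083], [0.087, -0.068, 0.085], [0.088, -0.066, 0.083], [0.088, -0.072, 0.08], [0.09, -0.07, 0.084], [0.091, -0.068, 0.081], [0.092, -0.066, 0.085], [0.092, -0.072, 0.082], [0.094, -0.071, 0.082], [0.095, -0.069, 0.085], [0.096, -0.067, 0.083]]
knob 45 [-0.10034937  0.05534781] [-0.10389168  0.05826223  0.064
[... 298 characters left out ...]
7, 0.059, 0.061, 0.063]))
pointer 35 [0.0886208  0.02559291] [[0.067, 0.026, 0.085], [0.068, 0.028, 0.083], [0.07, 0.023, 0.082], [0.071, 0.025, 0.083], [0.073, 0.027, 0.085], [0.074, 0.029, 0.082], [0.074, 0.022, 0.08], [0.076, 0.024, 0.084], [0.077, 0.027, 0.082], [0.078, 0.029, 0.083], [0.078, 0.022, 0.079], [0.08, 0.024, 0.083], [0.081, 0.026, 0.084], [0.083, 0.028, 0.084], [0.084, 0.023, 0.082], [0.086, 0.025, 0.082], [0.087, 0.027, 0.085], [0.089, 0.023, 0.08], [0.09, 0.025, 0.083], [0.092, 0.027, 0.082], [0.093, 0.029, 0.084], [0.097, 0.035, 0.09], [0.1, 0.039, 0.079], [0.102, 0.041, 0.084], [0.093, 0.022, 0.082]]
knob 42 [-0.04065119  0.05428325] [-0.04341431  0.05674243  0.06520016]
```

Emit:
pendant:
  segments:
    - {"pos": [0.003, 0, 0], "jaw": 0.2}
    - {"pos": [0.006, 0, 0], "jaw": 0.2}
    - {"pos": [0.0075, 0, 0], "jaw": 0.2}
    - {"pos": [0.0075, 0, 0], "jaw": 0.2}
    - {"pos": [0.0075, 0, 0], "jaw": 0.2}

```text
t: 8.7
tcp_pos: [0.6371, 0.0367, 0.1241]
tool_rot: [0.694, 0.72, -0.001, -0.0]
force: [-5.5, -2.2, 7.3]
finger_gap: 0.419
gripper_force: 31.9
```

```bash
python3 - <<'E'
from h import *
s0=sense();print("ext",((s0["tcp_pos"]-O)@ey)+.0714)
s=eyes.snapshot("scene")
cv2.imwrite("pics/s4.png",cv2.resize(s["pixels"][225:262,315:360,::-1],None,fx=16,fy=16,interpolation=cv2.INTER_CUBIC))
X,d,c=cloud(s);D=X-O;x,y,z=D@ex,D@ey,D[...,2]
for nm,m in(("clip",(abs(x-.111)<.022)&(y>0)&(y<.07)&(z>.0885)&(z<.096)),("ptr",(x>.066)&(x<.09)&(abs(y-.0325)<.02)&(z>.080)&(z<.09))):
    o=np.argsort(y[m]); print(nm,np.c_[x[m],y[m],z[m]][o].round(4).tolist())
E
```

```text
ext 0.10182836633984707
clip [[0.1093, 0.0232, 0.0907], [0.1043, 0.0245, 0.0898], [0.1259, 0.0247, 0.0888], [0.1179, 0.0254, 0.0893], [0.1068, 0.0254, 0.0911], [0.114, 0.0256, 0.0896], [0.1102, 0.0257, 0.0901], [0.1202, 0.0265, 0.0903], [0.1114, 0.028, 0.0898], [0.1254, 0.0283, 0.0898], [0.1032, 0.0288, 0.0901], [0.1063, 0.0295, 0.0887], [0.1206, 0.0296, 0.089], [0.1169, 0.0296, 0.0896], [0.1102, 0.0355, 0.0916], [0.1306, 0.0363, 0.0926], [0.1148, 0.0381, 0.0903], [0.1235, 0.0403, 0.0889], [0.1091, 0.0403, 0.0886], [0.1198, 0.0404, 0.0894], [0.1052, 0.0406, 0.0889], [0.112, 0.0407, 0.0903], [0.1156, 0.0409, 0.0895], [0.1042, 0.0412, 0.0912], [0.1077, 0.0414, 0.0902], [0.1208, 0.0428, 0.0889], [0.1277, 0.0428, 0.0905], [0.1165, 0.0435, 0.0888]]
ptr [[0.0854, 0.0289, 0.0843], [0.0844, 0.0296, 0.0865], [0.0769, 0.0298, 0.0846], [0.087, 0.0308, 0.0845], [0.0683, 0.0311, 0.0814], [0.0678, 0.0312, 0.0843], [0.0751, 0.0313, 0.0859], [0.0715, 0.0314, 0.0835], [0.079, 0.0316, 0.0819], [0.0898, 0.0319, 0.0826], [0.0882, 0.0331, 0.0842], [0.0769, 0.0333, 0.0829], [0.0837, 0.0339, 0.084], [0.0682, 0.0344, 0.083], [0.0793, 0.0344, 0.084], [0.0747, 0.0353, 0.0837], [0.0892, 0.0356, 0.0837]]
```

View pics/s4.png

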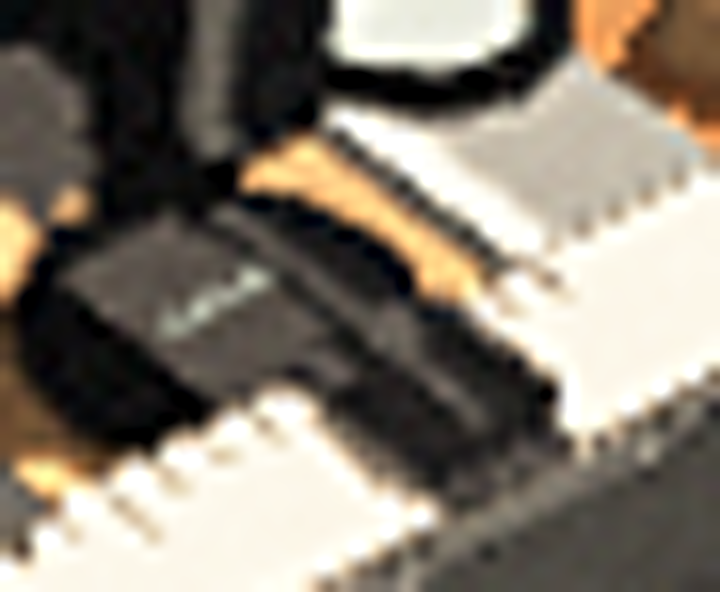

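The pointer runs from crop (220,215) to (410,340) and lines up with the fork gap. Depth gives prongs at 26.3 and 40.7 mm (middle 33.5) and the pointer at 32.4; the top view also asks for about +1.5 mm. So I nudge +1.2 mm and hold.

Emit:
pendant:
  segments:
    - {"pos": [0.0012, 0, 0], "jaw": 0.2}
    - {"pos": [0.0012, 0, 0], "jaw": 0.2}
    - {"pos": [0.0012, 0, 0], "jaw": 0.2}
    - {"pos": [0.0012, 0, 0], "jaw": 0.2}
    - {"pos": [0.0012, 0, 0], "jaw": 0.2}
    - {"pos": [0.0012, 0, 0], "jaw": 0.2}

```text
t: 9.35
tcp_pos: [0.637, 0.0378, 0.124]
tool_rot: [0.694, 0.72, -0.001, -0.0]
force: [-5.9, -2.7, 6.8]
finger_gap: 0.42
gripper_force: 31.9
```

```bash
python3 - <<'E'
from h import *
C=[];Pn=[]
for i in range(6):
    s=eyes.snapshot("scene");X,d,c=cloud(s);D=X-O;x,y,z=D@ex,D@ey,D[...,2]
    m=(abs(x-.113)<.012)&(z>.0885)&(z<.095)
    C+=[(np.median(y[m&(abs(y-.0263)<.0045)])+np.median(y[m&(abs(y-.0407)<.0045)]))/2]
    m=(x>.066)&(x<.09)&(abs(y-.0335)<.01)&(z>.080)&(z<.087);Pn+=[np.median(y[m])]
print(np.mean(C),np.mean(Pn),np.std(C),np.std(Pn)); s=sense();print("ext",(s["tcp_pos"]-O)@ey+.0714,s["t"],s["finger_gap"],s["gripper_force"])
E
```

```text
0.033767311544201796 0.0336598367550321 0.0004459059529603561 0.00045696775628096983
ext 0.10296290670115679 9.65 0.419158882672938 31.867399960756302
```

Pointer and fork agree to within about 0.5 mm in both views.

```bash
python3 -c "
from station import job
print(job.sign_off())"
```

```text
the job is handed in; nothing more can be done
None
```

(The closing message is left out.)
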